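# Load the laser marker to its focus height

### The job

The marking laser has one fixed focus height, so load its plate with the four bearings: move each from the mat to the green riser that brings its top face to the same height as the others' (the tallest bearing on the lowest riser, the flattest on the highest), standing flat, upright and well centred on the riser, the same side up as it lies now. Set them down, do not drop them, and leave the gear and the hex nut on the mat where they are.

Things in the scene. Friction and masses are not known exactly. Their poses are not given: they have to be found in the camera images.
- wheel_bearing: Wheel bearing: thick steel ring with a black seal between its races, 60 mm outside, 32 mm bore, 34 mm high, about 0.4 kg. Waits on the 2 mm mat on the right, order mixed, neighbours about 25 mm clear all round, 35 mm along world x. Origin: centre of underside; z its axis, up.
- groove_bearing: Open ball bearing: flat steel ring with visible balls in a brass cage, 52 mm outside, 25 mm bore, 15 mm high, about 0.13 kg. Waits on the 2 mm mat on the right, order mixed, neighbours about 25 mm clear all round, 35 mm along world x. Origin: centre of underside; z its axis, up.
- flange_bearing: Flanged ball bearing: steel ring with visible balls, 44 mm outside, 20 mm bore, 24 mm high over all, with a thin round flange at the bottom, 66 mm across and 6 mm thick; grip the 44 mm ring above the flange. About 0.2 kg. Waits on the 2 mm mat on the right, order mixed, neighbours about 25 mm clear all round, 35 mm along world x. Origin: centre of underside; z its axis, up.
- ball_bushing: Linear ball bushing: slender steel sleeve standing on end, black inside, 32 mm outside, 20 mm bore, 42 mm high, about 0.1 kg. Waits on the 2 mm mat on the right, order mixed, neighbours about 25 mm clear all round, 35 mm along world x. Origin: centre of underside; z its axis, up.
- riser_18: Fixed green round riser on the marking plate, 18 mm high, base flange 76 mm across, 7 mm thick; body 64 mm; flat metal seat disc 68 mm on top. Alike but for height and base: the higher the riser, the wider its flange. Places on the plate mixed, centres 110 mm apart or more. Origin: centre of its underside, on the plate's top (30 mm above the bench); z up, seat 18 mm above the origin.
- riser_26: Fixed green round riser on the marking plate, 26 mm high, base flange 84 mm across, 7 mm thick; body 64 mm; flat metal seat disc 68 mm on top. Alike but for height and base: the higher the riser, the wider its flange. Places on the plate mixed, centres 110 mm apart or more. Origin: centre of its underside, on the plate's top (30 mm above the bench); z up, seat 26 mm above the origin.
- riser_36: Fixed green round riser on the marking plate, 36 mm high, base flange 92 mm across, 7 mm thick; body 64 mm; flat metal seat disc 68 mm on top. Alike but for height and base: the higher the riser, the wider its flange. Places on the plate mixed, centres 110 mm apart or more. Origin: centre of its underside, on the plate's top (30 mm above the bench); z up, seat 36 mm above the origin.
- riser_45: Fixed green round riser on the marking plate, 45 mm high, base flange 100 mm across, 7 mm thick; body 64 mm; flat metal seat disc 68 mm on top. Alike but for height and base: the higher the riser, the wider its flange. Places on the plate mixed, centres 110 mm apart or more. Origin: centre of its underside, on the plate's top (30 mm above the bench); z up, seat 45 mm above the origin.
- gear: Steel spur gear lying among the bearings, toothed, 54 mm across, 20 mm high; not to be moved. Origin: centre of its underside.
- nut: Large steel hex nut lying among the bearings, 46 mm across flats, 24 mm high; not to be moved. Origin: centre of its underside. (A black round rubber lens cap, 38 mm across and 30 mm high, also stands among the parts, with the same clearances.)
Mind the look-alikes: they are no part of the job. Leave any purple or red look-alike of the wheel_bearing alone.

How it is judged (in metres and radians):
At the end, for the whole second after the job is handed in: Each bearing stands on its riser (bushing on 18, wheel bearing on 26, flanged on 36, open ball bearing on 45, so all tops are 60 mm above the plate): axis within 10 mm of the riser's, underside within 3 mm of the seat, upright within 0.06 rad, at rest; gear and nut within 20 mm of where they lay (horizontal distance between wheel_bearing and riser_26 below 0.01 m and z of wheel_bearing in the frame of riser_26 between 0.023 and 0.029 m and angle between each of wheel_bearing, groove_bearing, flange_bearing, ball_bushing's own z axis and vertical below 0.06 rad and linear speed of each of wheel_bearing, groove_bearing, flange_bearing, ball_bushing below 0.02 m/s and horizontal distance between groove_bearing and riser_45 below 0.01 m and z of groove_bearing in the frame of riser_45 between 0.042 and 0.048 m and horizontal distance between flange_bearing and riser_36 below 0.01 m and z of flange_bearing in the frame of riser_36 between 0.033 and 0.039 m and horizontal distance between ball_bushing and riser_18 below 0.01 m and z of ball_bushing in the frame of riser_18 between 0.015 and 0.021 m and distance of each of gear, nut from where it was at the start of the episode below 0.02 m); the robot touches nothing.
It fails at once if a bearing is dropped or thrown (faster than 0.6 m/s out of the fingers) ((linear speed of wheel_bearing above 0.6 m/s and contact force between wheel_bearing and the fingers below 0.05 N) or (linear speed of groove_bearing above 0.6 m/s and contact force between groove_bearing and the fingers below 0.05 N) or (linear speed of flange_bearing above 0.6 m/s and contact force between flange_bearing and the fingers below 0.05 N) or (linear speed of ball_bushing above 0.6 m/s and contact force between ball_bushing and the fingers below 0.05 N)).
It fails at once if the gear or the hex nut is shifted more than 20 mm (distance of any of gear, nut from where it was at the start of the episode above 0.02 m).
It also fails if it takes over 112 s, if anything falls off the work surface, if the arm or the gripper's body presses on something with over 40 N, if the wrist force passes 120 N, or if a joint passes its speed limit or range.

### The arm

A 6-joint arm with a two-finger parallel gripper is mounted at the origin on the work surface. World frame = base frame: x ahead of the robot, y to its left, z up, the work surface at z = 0. Lengths are in m, angles in degrees, forces in N, time in s.
With the tool pointing down it reaches from about 0.375 to 0.9 m from the base axis. Payload 3.1 kg.
Tool frame: the origin (TCP) lies at the very end of the fingers, on their centre line; the grasp point (between the pads) lies 19 mm behind it; z points along the fingers, y is the line along which they close (so a half turn about z gives the same grasp; the last joint's range is limited). The gripper opens to 85 mm and grips with 20 to 120 N. Pads are 22 mm wide; open, the fingers measure 114 mm over their backs; the gripper's body (76 mm by 85 mm) begins 54 mm behind the grasp point. The pads swing forward as they close: fully open they stand 13 mm farther back than shut.
Start: joints at [-75.201, 30.224, 82.088, -0, 67.689, -10.227], TCP at [0.264, -0.566, 0.231] pointing down, gripper open.
Joint ranges: [-176.69, 176.69], [-43.24, 126.21], [12.49, 139.97], [-82, 262], [0, 151.66], [-163.58, 163.58]. Speed limits (degrees/s): [159.86, 159.86, 180, 180, 180, 180].

### API

Orientations are given as a 3x3 rotation matrix whose columns are the frame's x, y, z axes.
In Python, from cell import * gives the robot as it stands. The module is installed in compiled form; this text tells all that it offers.
- The arm moves only by the tool send_rows, never from a script. Its arguments are lists of equal length, an entry for each row: "hand": the finger opening in mm, from 0 to 85.4; "linear": the shift along the tool's x, y, z in mm, a list of three; "dr": the turn, a rotation vector about the tool's x, y, z in rad, a list of three. In form: {"hand": [hand, ...], "linear": [[dx, dy, dz], ...], "dr": [[ax, ay, az], ...]}. A call has 1 to 5 rows; each row shifts and turns the commanded pose from where the row before left it, along the tool's axes as they then stand; what a row does not reach is not made up. A row lasts 1/12 s, in which the tool goes at most 41.7 mm and 7.16 degrees, less where a joint would pass 70% of its speed; a pose out of reach is approached as far as the arm can. A call is refused whole if a number of a shift passes 41.7 or a number of a turn 0.125, either way. A call with a gripper value outside its range is refused whole. The fingers move at their own pace and stop on an object; "newtons" is the grip in N (left out, the last holds). Time passes only in rows, so rows that do not move let the fingers close. It gives the time, the measured TCP pose, the force, the opening and the grip force at its end, in the units of the state.
- observe(): the state, without advancing time (a new reading comes with each control period).
- read_camera(name): name is "scene" or "side" or "wrist"; returns a dict with "pixels" (400x640x3 uint8, red, green, blue), "range_z" (400x640 float32, m along the optical axis (not along the pixel's ray), 0 where there is no reading), "camera_matrix" (3x3 intrinsics, pixels), "view" (4x4, takes a point from world to camera coordinates). Camera axes: x right, y up, looking along -z (the intrinsics and any distortion apply to the point x, -y, -z); pixel columns grow to the right and rows downward; lengths in m; the calibration is good to about 2 mm. A picture is of the moment at which its call begins.
- job_done(): hands the job in; it is judged then, once.
The state is a dict: "t": time; "joint_positions": joint angles; "joint_vel": joint speeds; "tau": joint torques, N m; "eef_pos": TCP position; "tcp_rot": TCP orientation; "contact_force": force on the tool from outside, world axes, zero at the start; "torque": the same for the moment, N m; "grip_width": finger opening in m; "finger_force": force on a finger pad.
Only numpy, scipy, OpenCV 4.12 (cv2) and the standard library are available. Lean on these libraries where they do the work, as an engineer would, in place of code of your own. Each camera call takes 0.05 s, during which the arm holds its last target. There are 200 camera calls.

## Working session

There is one attempt and no reset: what is moved stays moved. The work goes in short steps, Python scripts to look and compute and a tool call to move; the robot and the scene stay as the last step left them, time stands still between calls to the robot, and variables do not carry over. Pictures are saved under pics/ and viewed, at most 14 in all, crops included, and the job is handed in when it is done.

Besides the shell and the picture viewer there is one more tool, called after "Request:" by a JSON object that holds its "method" and its "body". send_rows: Moves the arm, as the interface text tells. Its arguments: {"type":"object","properties":{"hand":{"type":"array"},"linear":{"type":"array"},"dr":{"type":"array"},"newtons":{"type":"number"}},"required":["hand","linear","dr"]}

```bash
mkdir -p pics; python3 - <<'E'
from cell import *
import cv2,numpy as np
s=observe();print(s)
for n in("scene","side","wrist"):
    c=read_camera(n);cv2.imwrite(f"pics/{n}0.png",c["pixels"][:,:,::-1]);np.savez(f"{n}0.npz",**c)
    print(n,c["camera_matrix"].round(1).tolist(),np.linalg.inv(c["view"]).round(3).tolist(),c.keys(),(c["range_z"]>0).mean())
E
```

```text
{'t': 0.0, 'joint_positions': array([-7.52019859e+01,  3.02800835e+01,  8.21558515e+01, -1.61493991e-03,
        6.76889144e+01, -1.02270253e+01]), 'joint_vel': array([ 0.02152958,  0.00925168, -0.01197198,  0.03809934, -0.02897208,
        0.07196894]), 'tau': array([ 1.50678297e-04, -4.42347729e+01, -1.78026742e+01, -1.84504352e-04,
        8.38697248e-03, -3.56645359e-06]), 'eef_pos': array([ 0.26422187, -0.56561875,  0.2303246 ]), 'tcp_rot': array([[ 9.06118574e-01,  4.23023393e-01, -5.81762522e-04],
       [ 4.23023638e-01, -9.06116213e-01,  2.10009841e-03],
       [ 3.61246302e-04, -2.14903748e-03, -9.99997626e-01]]), 'contact_force': array([-0.5543329 , -0.6154261 ,  0.93740588]), 'torque': array([-0.04657409,  0.02686873,  0.0543716 ]), 'finger_force': 0.0, 'grip_width': 0.08504069088054231}
scene [[513.8, 0.0, 323.5], [0.0, 513.8, 196.7], [0.0, 0.0, 1.0]] [[-0.577, -0.685, 0.445, 1.035], [0.817, -0.476, 0.326, 0.356], [-0.012, 0.551, 0.834, 1.099], [0.0, 0.0, 0.0, 1.0]] dict_keys(['pixels', 'range_z', 'camera_matrix', 'view']) 0.99587890625
side [[390.8, 0.0, 313.2], [0.0, 390.8, 198.8], [0.0, 0.0, 1.0]] [[-0.885, 0.308, -0.35, 0.123], [-0.466, -0.547, 0.695, 0.664], [0.023, 0.778, 0.628, 0.68], [0.0, 0.0, 0.0, 1.0]] dict_keys(['pixels', 'range_z', 'camera_matrix', 'view']) 0.99577734375
wrist [[315.4, 0.0, 315.2], [0.0, 315.4, 204.5], [0.0, 0.0, 1.0]] [[0.422, 0.859, 0.289, 0.339], [-0.906, 0.401, 0.132, -0.532], [-0.003, -0.318, 0.948, 0.373], [0.0, 0.0, 0.0, 1.0]] dict_keys(['pixels', 'range_z', 'camera_matrix', 'view']) 0.99615234375
```

View pics/scene0.png

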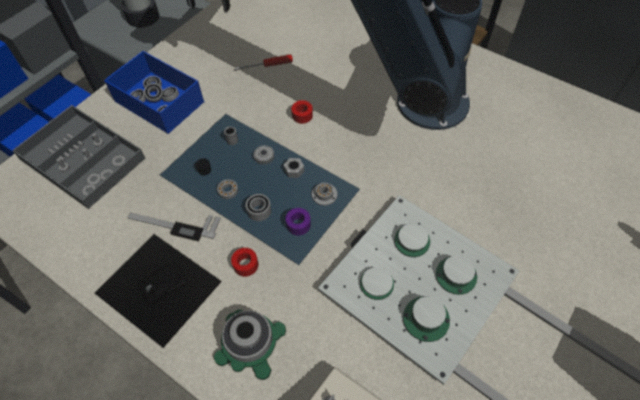

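View pics/wrist0.png

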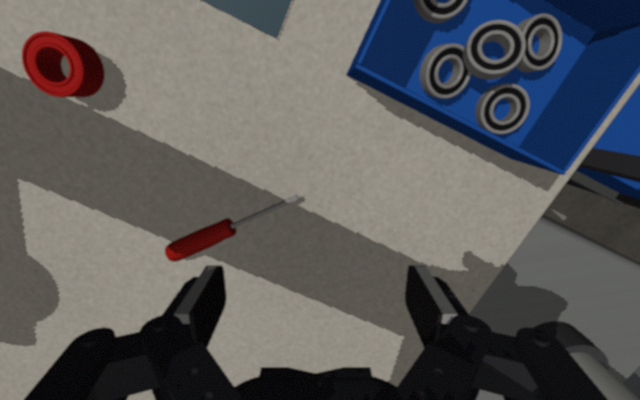

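View pics/side0.png

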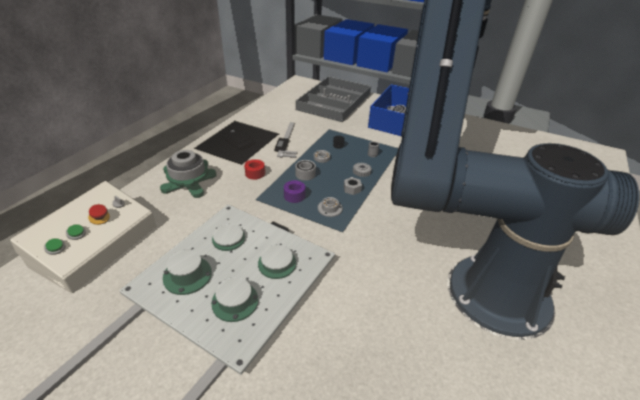

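```bash
cat > h.py <<'E'
import numpy as np,cv2
def cloud(c):
    K=c["camera_matrix"];z=c["range_z"];v,u=np.mgrid[0:400,0:640]
    p=np.stack([(u-K[0,2])/K[0,0]*z,-(v-K[1,2])/K[1,1]*z,-z,np.ones_like(z)],-1)
    return (p@np.linalg.inv(c["view"]).T)[...,:3]
def blobs(c,lo,hi,zmin,zmax=.13,amin=40):
    P=cloud(c);m=((P[...,0]>lo[0])&(P[...,0]<hi[0])&(P[...,1]>lo[1])&(P[...,1]<hi[1])&(P[...,2]>zmin)&(P[...,2]<zmax)&(c["range_z"]>0)).astype(np.uint8)
    n,l,st,ce=cv2.connectedComponentsWithStats(m,connectivity=4)
    for i in range(1,n):
        if st[i,4]<amin: continue
        q=P[l==i];t=np.percentile(q[:,2],90);k=q[q[:,2]>t-.004]
        cen,r=cv2.minEnclosingCircle((k[:,:2]*1000).astype(np.float32))
        print(ce[i].round(0),"n",st[i,4],"top",round(t*1000,1),"circ",np.round(cen,1),"r",round(r,1),"mid",((np.percentile(k,98,0)+np.percentile(k,2,0))[:2]*500).round(1),"rgb",np.median(c["pixels"][l==i],0))
E
python3 - <<'E'
from h import *
for n in("scene","side"):
    c=dict(np.load(n+"0.npz"));print(n)
    blobs(c,(.2,-.75),(.85,-.1),.010)
    blobs(c,(.25,-.2),(.85,.4),.043)
c=cv2.imread("pics/scene0.png")[105:270,155:365];cv2.imwrite("pics/c1.png",cv2.resize(c,None,fx=3.5,fy=3.5,interpolation=cv2.INTER_CUBIC))
E
```

```text
scene
[163.  96.] n 3156 top 81.9 circ [ 454.  -650.1] r 124.4 mid [ 452.1 -646.4] rgb [24. 43. 82.]
[302. 110.] n 381 top 37.2 circ [ 260.8 -281.4] r 32.4 mid [ 259.5 -281.8] rgb [120.  31.  28.]
[ 89. 161.] n 2705 top 40.5 circ [ 721. -645.] r 143.1 mid [ 721.9 -639.2] rgb [59. 61. 61.]
[231. 135.] n 186 top 45.9 circ [ 443.8 -386.4] r 18.2 mid [ 444.1 -385.6] rgb [70. 71. 72.]
[ 97. 140.] n 78 top 43.4 circ [ 661.  -679.7] r 5.2 mid [ 661.8 -679.4] rgb [95.  95.  93.5]
[263. 154.] n 277 top 24.4 circ [ 437.8 -277.9] r 26.7 mid [ 438.2 -276.1] rgb [108. 108. 108.]
[203. 166.] n 198 top 36.2 circ [ 563.4 -379.5] r 19.9 mid [ 563.7 -379.2] rgb [26. 27. 28.]
[293. 166.] n 291 top 30.4 circ [ 427.3 -184.4] r 26.5 mid [ 427.6 -183.1] rgb [96. 98. 97.]
[ 94. 178.] n 99 top 14.7 circ [ 745.8 -592.3] r 24.7 mid [ 747.8 -594.6] rgb [113. 115. 114.]
[227. 188.] n 253 top 20.0 circ [ 576.7 -286. ] r 27.4 mid [ 576.9 -285.6] rgb [100.  96.  91.]
[258. 206.] n 492 top 38.8 circ [ 579.2 -181. ] r 30.8 mid [ 578.4 -180.6] rgb [77. 78. 78.]
[187. 230.] n 382 top 16.8 circ [ 726.9 -284.6] r 37.5 mi
[... 1770 characters left out ...]
-181.8] r 27.3 mid [ 424.7 -181.9] rgb [113. 111. 109.]
[189. 168.] n 808 top 92.8 circ [846.4  20.6] r 31.4 mid [833.7  21.5] rgb [86. 92. 84.]
[105. 233.] n 2256 top 64.8 circ [840.7 300.1] r 100.1 mid [838.8 302.5] rgb [211. 203. 187.]
[101. 213.] n 96 top 94.9 circ [846.3 292.4] r 15.3 mid [845.  291.4] rgb [141.   54.5  49. ]
[228. 234.] n 501 top 48.8 circ [587.6 173. ] r 34.3 mid [587.7 173.6] rgb [190. 189. 182.]
[277. 257.] n 658 top 56.7 circ [449.2 183.8] r 35.0 mid [448.7 184.1] rgb [189. 189. 182.]
[185. 266.] n 952 top 75.4 circ [596.5 302.5] r 34.0 mid [596.6 303. ] rgb [188. 188. 180.]
[234. 294.] n 981 top 66.6 circ [469.  308.3] r 34.5 mid [468.6 309.3] rgb [189. 189. 181.]
```

View pics/c1.png

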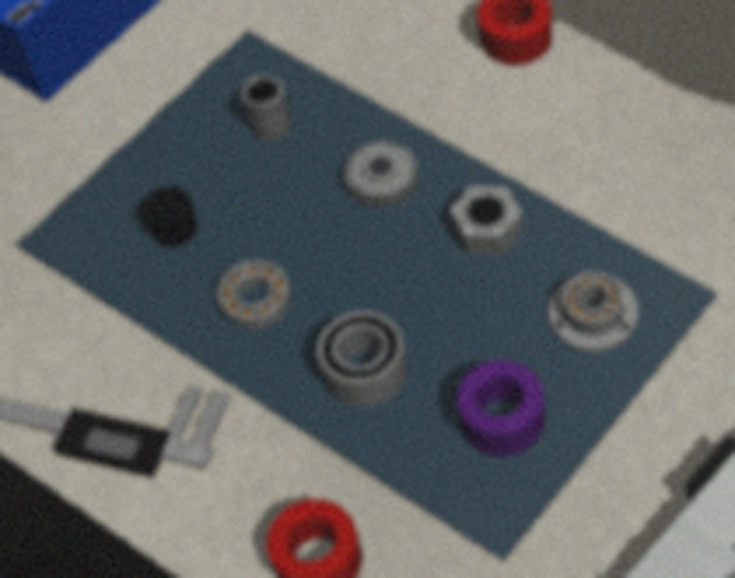

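Candidates in the scene view:
- **Bushing:** (231,135). Its look-alike is the black cap at (203,166).
- **Open ball bearing:** (228,188), with a brass cage. Its look-alike is the gear at (263,154).
- **Flanged bearing:** (324,192). Its look-alike is the nut at (293,166).
- **Wheel bearing:** the steel one at (258,206). Its look-alikes are purple at (298,220), red at (302,110) and (241,260).

The crop confirms these choices. The risers, by height, are 26 at (413,237), 36 at (458,270), 18 at (377,281) and 45 at (428,314).

Next I turn the tool so it closes along world x, then move above the mat.

Request:
{"method": "send_rows", "body": {"hand": [85,85,85,85,85], "linear": [[0,0,0],[0,0,0],[0,0,0],[0,0,0],[0,0,0]], "dr": [[0,0,-0.1135],[0,0,-0.1135],[0,0,-0.1135],[0,0,-0.1135],[0,0,-0.1135]]}}

```text
t: 0.57
eef_pos: [0.2643, -0.566, 0.2309]
tcp_rot: [[0.532, 0.847, -0.0], [0.847, -0.532, 0.001], [0.001, -0.001, -1.0]]
contact_force: [-0.5, 0.0, -0.5]
grip_width: 0.0851
finger_force: 0.0
```

Request:
{"method": "send_rows", "body": {"hand": [85,85,85,85,85], "linear": [[0,0,0],[0,0,0],[0,0,0],[0,0,0],[0,0,0]], "dr": [[0,0,-0.1135],[0,0,-0.1135],[0,0,-0.1135],[0,0,-0.1135],[0,0,-0.1135]]}}

```text
t: 0.98
eef_pos: [0.2643, -0.566, 0.2309]
tcp_rot: [[-0.007, 1.0, -0.0], [1.0, 0.007, 0.001], [0.001, -0.0, -1.0]]
contact_force: [-0.4, -0.1, 0.8]
grip_width: 0.0849
finger_force: 0.0
```

Request:
{"method": "send_rows", "body": {"hand": [85,85,85,85,85], "linear": [[33,23.6,0],[33,23.6,0],[33,23.6,0],[33,23.6,0],[33,23.6,0]], "dr": [[0,0,0],[0,0,0],[0,0,0],[0,0,0],[0,0,0]]}}

```text
t: 1.4
eef_pos: [0.3828, -0.3994, 0.231]
tcp_rot: [[-0.0, 1.0, -0.0], [1.0, 0.0, 0.001], [0.001, -0.0, -1.0]]
contact_force: [0.5, 0.2, 0.3]
grip_width: 0.0847
finger_force: 0.0
```

Request:
{"method": "send_rows", "body": {"hand": [85,85,85,85,85], "linear": [[33,23.6,0],[33,23.6,0],[33,23.6,0],[33,23.6,0],[33,23.6,0]], "dr": [[0,0,0],[0,0,0],[0,0,0],[0,0,0],[0,0,0]]}}

```text
t: 1.82
eef_pos: [0.5007, -0.2341, 0.2312]
tcp_rot: [[-0.001, 1.0, -0.0], [1.0, 0.001, 0.0], [0.0, -0.0, -1.0]]
contact_force: [1.0, -0.2, 0.1]
grip_width: 0.0851
finger_force: 0.0
```

Request:
{"method": "send_rows", "body": {"hand": [85,85], "linear": [[0,0,0],[0,0,0]], "dr": [[0,0,0],[0,0,0]]}}

```text
t: 1.98
eef_pos: [0.5009, -0.2338, 0.2311]
tcp_rot: [[-0.006, 1.0, -0.001], [1.0, 0.006, 0.0], [0.0, -0.001, -1.0]]
contact_force: [-0.3, -0.1, -0.7]
grip_width: 0.0848
finger_force: 0.0
```

```bash
python3 - <<'E'
from cell import *
from h import *
c=read_camera("wrist");cv2.imwrite("pics/w1.png",c["pixels"][:,:,::-1]);np.savez("w1.npz",**c)
s=observe();print(s["t"],s["eef_pos"],s["tcp_rot"].round(3).tolist(),s["joint_positions"].round(1))
blobs(c,(.35,-.5),(.66,-.04),.010,.06)
for n in("scene","side"):
    c=dict(np.load(n+"0.npz"));print(n);blobs(c,(.35,-.14),(.5,0),.012)
E
```

```text
2.0333 [ 0.50021447 -0.23534741  0.23107674] [[-0.003, 1.0, -0.001], [1.0, 0.003, -0.0], [-0.0, -0.001, -1.0]] [-36.8  24.7  92.5  -0.   62.8 -36.9]
[258.  18.] n 1317 top 26.8 circ [444.  -73.2] r 22.2 mid [444.6 -78.3] rgb [118. 108.  96.]
[371.  24.] n 2020 top 36.9 circ [554.2 -73.8] r 30.0 mid [553.8 -83.5] rgb [ 97.  48. 117.]
[388. 125.] n 2248 top 36.8 circ [ 578.  -179.3] r 30.2 mid [ 577.5 -179.1] rgb [94. 92. 90.]
[247. 127.] n 1703 top 27.8 circ [ 427.  -182.8] r 26.4 mid [ 427.1 -182.2] rgb [134. 132. 128.]
[261. 208.] n 1487 top 22.3 circ [ 435.9 -277. ] r 27.4 mid [ 436.  -277.4] rgb [134. 132. 129.]
[376. 213.] n 1134 top 17.7 circ [ 575.4 -284.7] r 26.3 mid [ 575.6 -284. ] rgb [124.5 116.  111. ]
[362. 285.] n 819 top 32.9 circ [ 561.4 -378.3] r 19.3 mid [ 561.3 -377.7] rgb [22. 22. 24.]
[268. 291.] n 815 top 44.0 circ [ 442.3 -384.6] r 16.5 mid [ 442.7 -384.3] rgb [86. 84. 82.]
scene
[324. 191.] n 239 top 28.5 circ [447.3 -75.4] r 23.6 mid [445.7 -74.5] rgb [100.  96.  89.]
side
[330. 204.] n 194 top 26.0 circ [442.4 -71.3] r 22.7 mid [442.3 -71.3] rgb [123.5 118.  113. ]
```

View pics/w1.png

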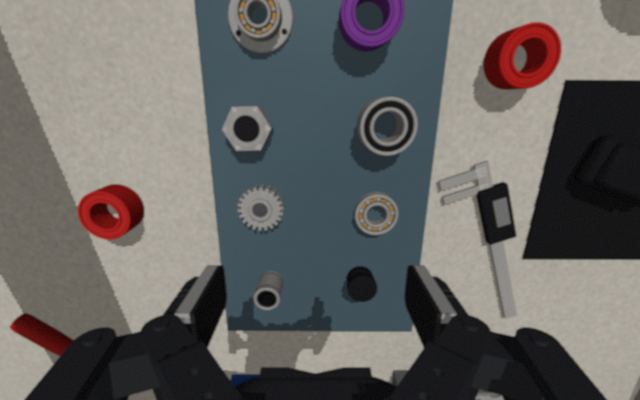

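The wrist view confirms all four choices: wheel (388,125), open ball (376,213), flange (262,15) and bushing (268,291). The nut is at (247,127), the gear at (261,208) and the purple one at (371,20). I'll take the wheel bearing first.

Request:
{"method": "send_rows", "body": {"hand": [85,85,85,85,85], "linear": [[11,15.4,26],[11,15.4,26],[11,15.4,26],[11,15.4,26],[11,15.4,26]], "dr": [[0,0,0],[0,0,0],[0,0,0],[0,0,0],[0,0,0]]}}

```text
t: 2.45
eef_pos: [0.5769, -0.1828, 0.1001]
tcp_rot: [[0.002, 1.0, -0.0], [1.0, -0.002, -0.001], [-0.001, -0.0, -1.0]]
contact_force: [0.1, -1.3, 0.3]
grip_width: 0.0849
finger_force: 0.0
```

Request:
{"method": "send_rows", "body": {"hand": [85,85,85,85,85], "linear": [[0,0,25],[0,0,25],[0,0,20],[0,0,15],[0,0,8]], "dr": [[0,0,0],[0,0,0],[0,0,0],[0,0,0],[0,0,0]]}}

```text
t: 2.87
eef_pos: [0.5751, -0.1825, 0.0059]
tcp_rot: [[0.002, 1.0, -0.004], [1.0, -0.002, 0.002], [0.002, -0.004, -1.0]]
contact_force: [-0.7, 0.3, 0.3]
grip_width: 0.085
finger_force: 0.0
```

Request:
{"method": "send_rows", "body": {"hand": [85,85,85], "linear": [[0,0,0],[0,0,0],[0,0,0]], "dr": [[0,0,0],[0,0,0],[0,0,0]]}}

```text
t: 3.12
eef_pos: [0.5775, -0.1821, 0.0093]
tcp_rot: [[0.0, 1.0, 0.002], [1.0, -0.0, -0.001], [-0.001, 0.002, -1.0]]
contact_force: [0.2, -0.2, 1.3]
grip_width: 0.085
finger_force: 0.0
```

Request:
{"method": "send_rows", "body": {"hand": [85,50,50,50,50], "linear": [[2,0,0],[0,0,0],[0,0,0],[0,0,0],[0,0,0]], "dr": [[0,0,0],[0,0,0],[0,0,0],[0,0,0],[0,0,0]], "newtons": 60}}

```text
t: 3.53
eef_pos: [0.5772, -0.179, 0.0099]
tcp_rot: [[-0.002, 1.0, 0.0], [1.0, 0.002, -0.001], [-0.001, 0.0, -1.0]]
contact_force: [-1.3, 0.2, 7.1]
grip_width: 0.0589
finger_force: 63.1
```

Request:
{"method": "send_rows", "body": {"hand": [50,50,50,50,50], "linear": [[0,0,0],[0,0,0],[0,0,0],[0,0,0],[0,0,0]], "dr": [[0,0,0],[0,0,0],[0,0,0],[0,0,0],[0,0,0]]}}

```text
t: 3.95
eef_pos: [0.5772, -0.179, 0.0099]
tcp_rot: [[-0.002, 1.0, 0.0], [1.0, 0.002, -0.001], [-0.001, 0.0, -1.0]]
contact_force: [-1.4, 0.4, 7.5]
grip_width: 0.0585
finger_force: 63.1
```

Request:
{"method": "send_rows", "body": {"hand": [50,50,50,50,50], "linear": [[0,0,-5],[0,0,-10],[0,0,-25],[0,0,-30],[0,0,-30]], "dr": [[0,0,0],[0,0,0],[0,0,0],[0,0,0],[0,0,0]]}}

```text
t: 4.37
eef_pos: [0.5759, -0.1782, 0.1085]
tcp_rot: [[-0.001, 1.0, -0.003], [1.0, 0.001, 0.002], [0.002, -0.003, -1.0]]
contact_force: [0.7, -0.3, -4.3]
grip_width: 0.0588
finger_force: 66.4
```

```bash
python3 - <<'E'
from cell import *
from h import *
c=read_camera("wrist");cv2.imwrite("pics/w2.png",c["pixels"][:,:,::-1])
s=observe();print(s["eef_pos"],s["contact_force"],s["grip_width"],s["finger_force"])
P=cloud(c);e=s["eef_pos"];m=(abs(P[...,0]-e[0])<.028)&(abs(P[...,1]-e[1])<.04)&(P[...,2]>.06)&(P[...,2]<.17);q=P[m]
t=np.percentile(q[:,2],80);k=q[abs(q[:,2]-t)<.004];print(t,np.percentile(k,[2,98],0))
E
```

```text
[ 0.57972197 -0.18001943  0.1152716 ] [ 0.82369989 -1.78295478 -1.21523968] 0.05855665024220752 66.5823869034648
0.13480530330033666 [[ 0.55287347 -0.20503151  0.13159027]
 [ 0.60567499 -0.14976902  0.13591384]]
```

View pics/w2.png

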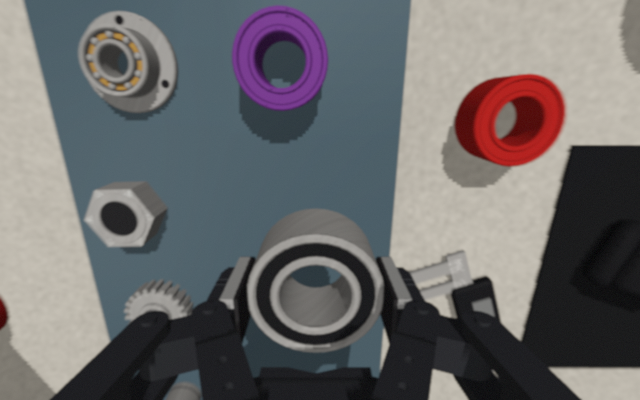

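The wheel bearing is held square between the pads at about (315,290). Now I carry it to riser_26.

Request:
{"method": "send_rows", "body": {"hand": [50,50,50,50,50], "linear": [[18,-6.3,-8],[28,-9.9,-8],[36,-12.7,-8],[36,-12.7,-8],[36,-12.7,-8]], "dr": [[0,0,0],[0,0,0],[0,0,0],[0,0,0],[0,0,0]]}}

```text
t: 4.83
eef_pos: [0.5207, -0.0233, 0.1482]
tcp_rot: [[0.0, 1.0, -0.002], [1.0, -0.0, 0.001], [0.001, -0.002, -1.0]]
contact_force: [1.1, 0.5, -4.9]
grip_width: 0.0582
finger_force: 66.5
```

Request:
{"method": "send_rows", "body": {"hand": [50,50,50,50,50], "linear": [[36,-12.7,0],[36,-12.7,0],[36,-12.7,0],[36,-12.7,0],[36,-12.7,0]], "dr": [[0,0,0],[0,0,0],[0,0,0],[0,0,0],[0,0,0]]}}

```text
t: 5.25
eef_pos: [0.457, 0.1566, 0.1482]
tcp_rot: [[-0.001, 1.0, -0.001], [1.0, 0.001, 0.0], [0.0, -0.001, -1.0]]
contact_force: [1.0, 0.4, -5.2]
grip_width: 0.0587
finger_force: 66.5
```

Request:
{"method": "send_rows", "body": {"hand": [50,50,50,50], "linear": [[18,-6.3,0],[10.3,-3.4,0],[0,0,0],[0,0,0]], "dr": [[0,0,0],[0,0,0],[0,0,0],[0,0,0]]}}

```text
t: 5.58
eef_pos: [0.4491, 0.1832, 0.1483]
tcp_rot: [[-0.003, 1.0, 0.0], [1.0, 0.003, -0.001], [-0.001, 0.0, -1.0]]
contact_force: [0.9, -0.3, -4.4]
grip_width: 0.0587
finger_force: 66.5
```

```bash
python3 - <<'E'
from cell import *
from h import *
c=read_camera("wrist");cv2.imwrite("pics/w3.png",c["pixels"][:,:,::-1])
s=observe();print(s["eef_pos"],s["contact_force"],s["grip_width"],s["finger_force"])
blobs(c,(.35,.1),(.8,.4),.043,.085)
E
```

```text
[0.4496238  0.18263025 0.14829503] [-0.03676647 -0.03978987 -4.72402484] 0.05855061035347403 66.45064529031515
[347.  37.] n 7534 top 67.4 circ [469.8 308.1] r 33.9 mid [469.8 299.8] rgb [139. 140. 134.]
[545.  43.] n 10621 top 76.3 circ [597.8 302.9] r 35.2 mid [596.8 295.8] rgb [132. 132. 126.]
[316. 193.] n 3340 top 57.2 circ [449.8 183.2] r 34.1 mid [449.8 195.7] rgb [135. 135. 129.]
[484. 215.] n 5053 top 49.2 circ [589.4 172.5] r 34.6 mid [588.5 173.1] rgb [133. 133. 127.]
```

View pics/w3.png

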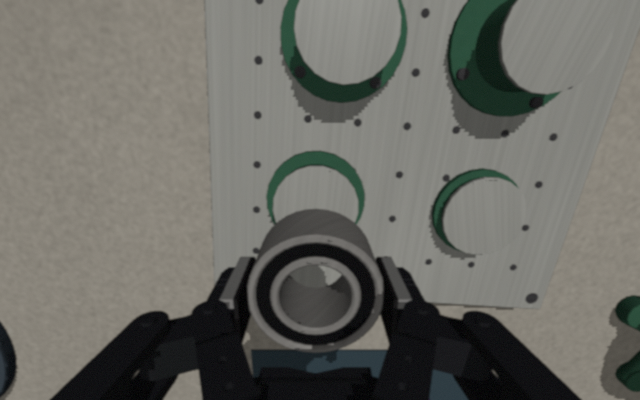

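The risers agree with the first measurement, and riser_26 is right below at (316,193). Lowering.

Request:
{"method": "send_rows", "body": {"hand": [50,50,50,50,50], "linear": [[0,0,20],[0,0,25],[0,0,20],[0,0,11],[0,0,5]], "dr": [[0,0,0],[0,0,0],[0,0,0],[0,0,0],[0,0,0]]}}

```text
t: 6.05
eef_pos: [0.4493, 0.1815, 0.0656]
tcp_rot: [[0.002, 1.0, -0.003], [1.0, -0.002, -0.001], [-0.001, -0.003, -1.0]]
contact_force: [0.2, -0.5, -5.1]
grip_width: 0.0585
finger_force: 66.4
```

Request:
{"method": "send_rows", "body": {"hand": [50,50,50,50], "linear": [[0,0,0.7],[0,0,0.7],[0,0,0],[0,0,0]], "dr": [[0,0,0],[0,0,0],[0,0,0],[0,0,0]]}}

```text
t: 6.38
eef_pos: [0.4501, 0.1831, 0.0667]
tcp_rot: [[-0.001, 1.0, 0.002], [1.0, 0.001, 0.0], [0.0, 0.002, -1.0]]
contact_force: [-0.3, -0.4, -4.4]
grip_width: 0.0592
finger_force: 66.4
```

Request:
{"method": "send_rows", "body": {"hand": [50,50,50,50], "linear": [[0,0,0.7],[0,0,0],[0,0,0],[0,0,0]], "dr": [[0,0,0],[0,0,0],[0,0,0],[0,0,0]]}}

```text
t: 6.72
eef_pos: [0.4493, 0.1833, 0.0655]
tcp_rot: [[-0.001, 1.0, 0.001], [1.0, 0.001, 0.0], [0.0, 0.001, -1.0]]
contact_force: [-0.2, 0.4, -5.1]
grip_width: 0.0586
finger_force: 66.4
```

Request:
{"method": "send_rows", "body": {"hand": [50,50,50,50], "linear": [[0,0,0.8],[0,0,0],[0,0,0],[0,0,0]], "dr": [[0,0,0],[0,0,0],[0,0,0],[0,0,0]]}}

```text
t: 7.05
eef_pos: [0.4491, 0.1832, 0.0644]
tcp_rot: [[-0.001, 1.0, -0.0], [1.0, 0.001, -0.0], [-0.0, -0.0, -1.0]]
contact_force: [-0.4, -0.2, -4.7]
grip_width: 0.0586
finger_force: 66.4
```

Request:
{"method": "send_rows", "body": {"hand": [50,50,50,50], "linear": [[0,0,0.7],[0,0,0],[0,0,0],[0,0,0]], "dr": [[0,0,0],[0,0,0],[0,0,0],[0,0,0]]}}

```text
t: 7.38
eef_pos: [0.4492, 0.1832, 0.064]
tcp_rot: [[-0.001, 1.0, 0.0], [1.0, 0.001, 0.0], [0.0, 0.0, -1.0]]
contact_force: [0.3, -0.2, -1.0]
grip_width: 0.0588
finger_force: 66.9
```

The bearing touched down at z = 64.0, as predicted. I release it, lift, and go for the open ball bearing.

Request:
{"method": "send_rows", "body": {"hand": [66,75,85,85,85], "linear": [[0,0,0],[0,0,0],[0,0,0],[0,0,0],[0,0,0]], "dr": [[0,0,0],[0,0,0],[0,0,0],[0,0,0],[0,0,0]]}}

```text
t: 7.8
eef_pos: [0.4494, 0.1832, 0.0638]
tcp_rot: [[-0.001, 1.0, 0.0], [1.0, 0.001, 0.0], [0.0, 0.0, -1.0]]
contact_force: [1.0, 0.9, 0.4]
grip_width: 0.0849
finger_force: 0.0
```

Request:
{"method": "send_rows", "body": {"hand": [85,85,85,85,85], "linear": [[0,0,-6],[0,0,-20],[0,0,-20],[0,0,-20],[0,0,-20]], "dr": [[0,0,0],[0,0,0],[0,0,0],[0,0,0],[0,0,0]]}}

```text
t: 8.22
eef_pos: [0.4489, 0.1832, 0.1509]
tcp_rot: [[-0.001, 1.0, -0.0], [1.0, 0.001, 0.0], [0.0, -0.0, -1.0]]
contact_force: [0.7, -0.8, -0.3]
grip_width: 0.0849
finger_force: 0.0
```

Request:
{"method": "send_rows", "body": {"hand": [85,85,85,85,85], "linear": [[-36,9.7,0],[-36,9.7,0],[-36,9.7,0],[-36,9.7,0],[-36,9.7,0]], "dr": [[0,0,0],[0,0,0],[0,0,0],[0,0,0],[0,0,0]]}}

```text
t: 8.63
eef_pos: [0.498, 0.0017, 0.1503]
tcp_rot: [[-0.001, 1.0, 0.001], [1.0, 0.001, -0.0], [-0.0, 0.001, -1.0]]
contact_force: [1.0, -0.6, 0.4]
grip_width: 0.085
finger_force: 0.0
```

Request:
{"method": "send_rows", "body": {"hand": [85,85,85,85,85], "linear": [[-36,9.7,0],[-36,9.7,0],[-36,9.7,0],[-36,9.7,0],[-36,9.7,0]], "dr": [[0,0,0],[0,0,0],[0,0,0],[0,0,0],[0,0,0]]}}

```text
t: 9.05
eef_pos: [0.5465, -0.1786, 0.1502]
tcp_rot: [[-0.001, 1.0, 0.0], [1.0, 0.001, 0.0], [0.0, 0.0, -1.0]]
contact_force: [0.8, 0.5, 0.9]
grip_width: 0.0852
finger_force: 0.0
```

Request:
{"method": "send_rows", "body": {"hand": [85,85,85,85,85], "linear": [[-36,9.7,0],[-36,9.7,0],[-35.7,9.8,0],[0,0,0],[0,0,0]], "dr": [[0,0,0],[0,0,0],[0,0,0],[0,0,0],[0,0,0]]}}

```text
t: 9.47
eef_pos: [0.5759, -0.2867, 0.1498]
tcp_rot: [[0.002, 1.0, 0.001], [1.0, -0.002, -0.001], [-0.001, 0.001, -1.0]]
contact_force: [0.5, 0.5, -0.6]
grip_width: 0.0852
finger_force: 0.0
```

```bash
python3 - <<'E'
from cell import *
from h import *
c=read_camera("scene");print("plate");blobs(c,(.38,.1),(.7,.37),.085,.12)
c=read_camera("wrist");s=observe();print(s["eef_pos"],s["contact_force"])
blobs(c,(.35,-.45),(.66,-.04),.010,.06)
E
```

```text
plate
[415. 229.] n 388 top 93.2 circ [450.6 181. ] r 30.5 mid [450.6 181.5] rgb [97. 98. 96.]
[ 0.57501004 -0.28349922  0.14949357] [ 0.0398444   0.45642706 -0.2109101 ]
[129.  71.] n 3808 top 27.7 circ [ 427.1 -182.5] r 26.8 mid [ 427.3 -182.7] rgb [136. 134. 131.]
[162. 184.] n 2783 top 22.3 circ [ 436.4 -277. ] r 27.7 mid [ 436.6 -277.1] rgb [149. 147. 143.]
[315. 192.] n 1927 top 17.8 circ [ 575.8 -284.8] r 26.2 mid [ 575.8 -284. ] rgb [135. 125. 119.]
[301. 286.] n 1356 top 32.9 circ [ 561.3 -378.5] r 19.2 mid [ 561.5 -377.6] rgb [25. 25. 27.]
[172. 291.] n 653 top 44.2 circ [ 440.1 -381.9] r 15.4 mid [ 438.2 -381.2] rgb [98. 97. 94.]
```

Request:
{"method": "send_rows", "body": {"hand": [85,85,85,85,85], "linear": [[0,0,30],[0,0,40],[0,0,35],[0,0,25],[0,0,12]], "dr": [[0,0,0],[0,0,0],[0,0,0],[0,0,0],[0,0,0]]}}

```text
t: 9.98
eef_pos: [0.5732, -0.2807, 0.0043]
tcp_rot: [[-0.003, 1.0, -0.006], [1.0, 0.003, 0.005], [0.005, -0.006, -1.0]]
contact_force: [-0.2, 0.7, -0.2]
grip_width: 0.0849
finger_force: 0.0
```

Request:
{"method": "send_rows", "body": {"hand": [85,85,85,85], "linear": [[0,0,3],[0,0,0],[0,0,0],[0,0,0]], "dr": [[0,0,0],[0,0,0],[0,0,0],[0,0,0]]}}

```text
t: 10.32
eef_pos: [0.5772, -0.285, 0.0069]
tcp_rot: [[-0.001, 1.0, 0.003], [1.0, 0.001, -0.002], [-0.002, 0.003, -1.0]]
contact_force: [-0.3, -0.1, 0.3]
grip_width: 0.0852
finger_force: 0.0
```

Request:
{"method": "send_rows", "body": {"hand": [85,85,85,85,85], "linear": [[0,0,1],[0,0,0],[0,0,0],[0,0,0],[0,0,0]], "dr": [[0,0,0],[0,0,0],[0,0,0],[0,0,0],[0,0,0]], "newtons": 45}}

```text
t: 10.73
eef_pos: [0.5759, -0.2845, 0.0039]
tcp_rot: [[-0.001, 1.0, 0.0], [1.0, 0.001, -0.0], [-0.0, 0.0, -1.0]]
contact_force: [-1.3, 0.3, 1.1]
grip_width: 0.0852
finger_force: 0.0
```

Request:
{"method": "send_rows", "body": {"hand": [44,44,44,44,44], "linear": [[0,0,0],[0,0,0],[0,0,0],[0,0,0],[0,0,0]], "dr": [[0,0,0],[0,0,0],[0,0,0],[0,0,0],[0,0,0]]}}

```text
t: 11.15
eef_pos: [0.5758, -0.2844, 0.0041]
tcp_rot: [[-0.001, 1.0, -0.0], [1.0, 0.001, -0.0], [-0.0, -0.0, -1.0]]
contact_force: [-1.5, 1.1, 4.1]
grip_width: 0.0497
finger_force: 46.6
```

Request:
{"method": "send_rows", "body": {"hand": [44,44,44,44,44], "linear": [[0,0,0],[0,0,0],[0,0,0],[0,0,0],[0,0,0]], "dr": [[0,0,0],[0,0,0],[0,0,0],[0,0,0],[0,0,0]]}}

```text
t: 11.57
eef_pos: [0.5758, -0.2844, 0.0041]
tcp_rot: [[-0.001, 1.0, 0.0], [1.0, 0.001, -0.0], [-0.0, 0.0, -1.0]]
contact_force: [-2.2, -0.1, 5.1]
grip_width: 0.0496
finger_force: 46.7
```

Request:
{"method": "send_rows", "body": {"hand": [44,44,44,44,44], "linear": [[0,0,-5],[0,0,-10],[0,0,-25],[0,0,-30],[0,0,-30]], "dr": [[0,0,0],[0,0,0],[0,0,0],[0,0,0],[0,0,0]]}}

```text
t: 11.98
eef_pos: [0.5752, -0.2839, 0.1041]
tcp_rot: [[-0.001, 1.0, -0.002], [1.0, 0.001, 0.001], [0.001, -0.002, -1.0]]
contact_force: [0.5, -0.8, -1.5]
grip_width: 0.0494
finger_force: 47.1
```

```bash
python3 - <<'E'
from cell import *
from h import *
c=read_camera("wrist");cv2.imwrite("pics/w4.png",c["pixels"][:,:,::-1])
s=observe();print(s["eef_pos"],s["contact_force"],s["grip_width"],s["finger_force"])
P=cloud(c);e=s["eef_pos"];m=(abs(P[...,0]-e[0])<.025)&(abs(P[...,1]-e[1])<.04)&(P[...,2]>.06)&(P[...,2]<.17);q=P[m]
t=np.percentile(q[:,2],80);k=q[abs(q[:,2]-t)<.004];print(t,np.percentile(k,[2,98],0))
E
```

```text
[ 0.57895352 -0.28636333  0.1112409 ] [1.39439629 0.0044214  2.7323215 ] 0.0489996565718722 47.18055518344045
0.11787238541357081 [[ 0.55519299 -0.30736345  0.11396877]
 [ 0.60057411 -0.25922565  0.11872426]]
```

View pics/w4.png

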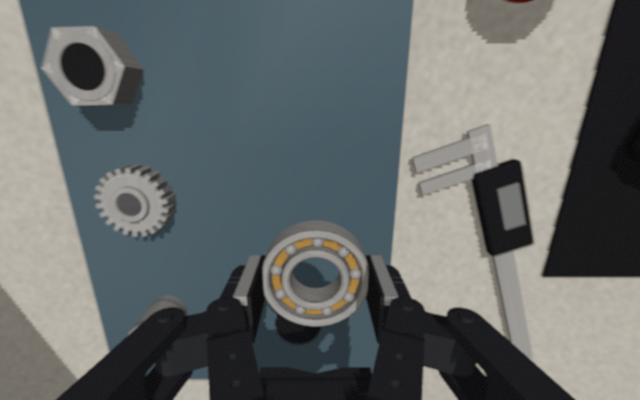

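The open ball bearing is held level at (315,273). Now I carry it to riser_45.

Request:
{"method": "send_rows", "body": {"hand": [44,44,44,44,44], "linear": [[18,1.3,-9.6],[28,1.3,-9.6],[36,1.3,-9.6],[36,1.3,-9.6],[36,1.3,-9.6]], "dr": [[0,0,0],[0,0,0],[0,0,0],[0,0,0],[0,0,0]]}}

```text
t: 12.45
eef_pos: [0.5814, -0.1284, 0.1519]
tcp_rot: [[-0.0, 1.0, -0.001], [1.0, 0.0, 0.001], [0.001, -0.001, -1.0]]
contact_force: [0.3, -0.2, -0.8]
grip_width: 0.0493
finger_force: 47.1
```

Request:
{"method": "send_rows", "body": {"hand": [44,44,44,44,44], "linear": [[36,1.3,0],[36,1.3,0],[36,1.3,0],[36,1.3,0],[36,1.3,0]], "dr": [[0,0,0],[0,0,0],[0,0,0],[0,0,0],[0,0,0]]}}

```text
t: 12.87
eef_pos: [0.5876, 0.052, 0.1516]
tcp_rot: [[-0.001, 1.0, -0.001], [1.0, 0.001, 0.0], [0.0, -0.001, -1.0]]
contact_force: [0.2, 0.0, -1.3]
grip_width: 0.0492
finger_force: 47.1
```

Request:
{"method": "send_rows", "body": {"hand": [44,44,44,44,44], "linear": [[36,1.3,0],[36,1.3,0],[36,1.3,0],[36,1.3,0],[36,1.3,0]], "dr": [[0,0,0],[0,0,0],[0,0,0],[0,0,0],[0,0,0]]}}

```text
t: 13.28
eef_pos: [0.5936, 0.2319, 0.1514]
tcp_rot: [[-0.001, 1.0, -0.001], [1.0, 0.001, -0.0], [-0.0, -0.001, -1.0]]
contact_force: [1.4, -0.5, -0.6]
grip_width: 0.049
finger_force: 47.1
```

Request:
{"method": "send_rows", "body": {"hand": [44,44,44,44,44], "linear": [[36,1.3,0],[22,0.5,0],[14.2,0.5,0],[0,0,0],[0,0,0]], "dr": [[0,0,0],[0,0,0],[0,0,0],[0,0,0],[0,0,0]]}}

```text
t: 13.7
eef_pos: [0.5963, 0.3019, 0.1513]
tcp_rot: [[-0.003, 1.0, -0.001], [1.0, 0.003, -0.001], [-0.001, -0.001, -1.0]]
contact_force: [-0.6, -0.3, -1.4]
grip_width: 0.0491
finger_force: 47.1
```

Request:
{"method": "send_rows", "body": {"hand": [44,44,44,44,44], "linear": [[0,0,0],[0,0,15],[0,0,15],[0,0,15],[0,0,0]], "dr": [[0,0,0],[0,0,0],[0,0,0],[0,0,0],[0,0,0]]}}

```text
t: 14.12
eef_pos: [0.595, 0.2988, 0.1036]
tcp_rot: [[0.002, 1.0, -0.007], [1.0, -0.002, -0.003], [-0.003, -0.007, -1.0]]
contact_force: [-1.1, -0.4, -2.3]
grip_width: 0.0494
finger_force: 47.1
```

Request:
{"method": "send_rows", "body": {"hand": [44,44,44,44,44], "linear": [[0,0,10],[0,0,6],[0,0,0],[0,0,0],[0,0,0]], "dr": [[0,0,0],[0,0,0],[0,0,0],[0,0,0],[0,0,0]]}}

```text
t: 14.53
eef_pos: [0.5975, 0.3019, 0.0913]
tcp_rot: [[-0.001, 1.0, 0.001], [1.0, 0.001, 0.0], [0.0, 0.001, -1.0]]
contact_force: [0.2, -0.2, -2.2]
grip_width: 0.0494
finger_force: 47.1
```

Target contact is at about z = 77.1, so 11 mm down and then fine steps.

Request:
{"method": "send_rows", "body": {"hand": [44,44,44,44,44], "linear": [[0,0,7],[0,0,4.5],[0,0,0],[0,0,0],[0,0,0]], "dr": [[0,0,0],[0,0,0],[0,0,0],[0,0,0],[0,0,0]]}}

```text
t: 14.95
eef_pos: [0.597, 0.3019, 0.0791]
tcp_rot: [[-0.001, 1.0, -0.0], [1.0, 0.001, -0.0], [-0.0, -0.0, -1.0]]
contact_force: [0.1, -0.2, -0.8]
grip_width: 0.0494
finger_force: 47.1
```

Request:
{"method": "send_rows", "body": {"hand": [44,44,44,44], "linear": [[0,0,0.7],[0,0,0.7],[0,0,0],[0,0,0]], "dr": [[0,0,0],[0,0,0],[0,0,0],[0,0,0]]}}

```text
t: 15.28
eef_pos: [0.5971, 0.3019, 0.0779]
tcp_rot: [[-0.001, 1.0, 0.0], [1.0, 0.001, 0.0], [0.0, 0.0, -1.0]]
contact_force: [-0.5, 0.5, -1.3]
grip_width: 0.0495
finger_force: 47.1
```

Request:
{"method": "send_rows", "body": {"hand": [44,44,44,44], "linear": [[0,0,0.6],[0,0,0],[0,0,0],[0,0,0]], "dr": [[0,0,0],[0,0,0],[0,0,0],[0,0,0]]}}

```text
t: 15.62
eef_pos: [0.5971, 0.3019, 0.0772]
tcp_rot: [[-0.001, 1.0, 0.0], [1.0, 0.001, 0.0], [0.0, 0.0, -1.0]]
contact_force: [0.1, -0.0, -1.1]
grip_width: 0.0493
finger_force: 47.1
```

Request:
{"method": "send_rows", "body": {"hand": [44,44,44,44], "linear": [[0,0,0.5],[0,0,0],[0,0,0],[0,0,0]], "dr": [[0,0,0],[0,0,0],[0,0,0],[0,0,0]]}}

```text
t: 15.95
eef_pos: [0.5971, 0.3019, 0.0772]
tcp_rot: [[-0.001, 1.0, 0.0], [1.0, 0.001, 0.0], [0.0, 0.0, -1.0]]
contact_force: [-1.0, -0.8, 3.0]
grip_width: 0.0491
finger_force: 47.6
```

Touchdown at z = 77.2. I release it and go to the flanged bearing.

Request:
{"method": "send_rows", "body": {"hand": [58,70,85,85,85], "linear": [[0,0,0],[0,0,0],[0,0,0],[0,0,0],[0,0,0]], "dr": [[0,0,0],[0,0,0],[0,0,0],[0,0,0],[0,0,0]]}}

```text
t: 16.37
eef_pos: [0.5971, 0.3019, 0.0766]
tcp_rot: [[-0.001, 1.0, -0.0], [1.0, 0.001, 0.0], [0.0, -0.0, -1.0]]
contact_force: [0.2, 0.1, -0.1]
grip_width: 0.0849
finger_force: 0.0
```

Request:
{"method": "send_rows", "body": {"hand": [85,85,85,85,85], "linear": [[0,0,-6],[0,0,-18],[0,0,-20],[0,0,-20],[0,0,-10]], "dr": [[0,0,0],[0,0,0],[0,0,0],[0,0,0],[0,0,0]]}}

```text
t: 16.78
eef_pos: [0.5985, 0.3024, 0.1538]
tcp_rot: [[-0.001, 1.0, 0.004], [1.0, 0.001, 0.001], [0.001, 0.004, -1.0]]
contact_force: [0.4, 0.5, 1.1]
grip_width: 0.0851
finger_force: 0.0
```

Request:
{"method": "send_rows", "body": {"hand": [85,85,85,85,85], "linear": [[-34.1,-13.9,0],[-34.1,-13.9,0],[-34.1,-13.9,0],[-34.1,-13.9,0],[-34.1,-13.9,0]], "dr": [[0,0,0],[0,0,0],[0,0,0],[0,0,0],[0,0,0]]}}

```text
t: 17.2
eef_pos: [0.5268, 0.1301, 0.1509]
tcp_rot: [[-0.002, 1.0, 0.0], [1.0, 0.002, -0.0], [-0.0, 0.0, -1.0]]
contact_force: [0.6, -0.4, 0.7]
grip_width: 0.0851
finger_force: 0.0
```

Request:
{"method": "send_rows", "body": {"hand": [85,85,85,85,85], "linear": [[-34.1,-13.9,0],[-34.1,-13.9,0],[-34.1,-13.9,0],[-34.1,-13.9,0],[-20,-8,0]], "dr": [[0,0,0],[0,0,0],[0,0,0],[0,0,0],[0,0,0]]}}

```text
t: 17.62
eef_pos: [0.4627, -0.0276, 0.1509]
tcp_rot: [[0.001, 1.0, -0.001], [1.0, -0.001, -0.001], [-0.001, -0.001, -1.0]]
contact_force: [0.4, -0.5, -0.6]
grip_width: 0.0849
finger_force: 0.0
```

Request:
{"method": "send_rows", "body": {"hand": [85,85,85,85,85], "linear": [[-14.1,-5.9,0],[-14.2,-13.6,0],[0,0,0],[0,0,0],[0,0,0]], "dr": [[0,0,0],[0,0,0],[0,0,0],[0,0,0],[0,0,0]]}}

```text
t: 18.03
eef_pos: [0.4454, -0.0533, 0.1509]
tcp_rot: [[-0.001, 1.0, 0.001], [1.0, 0.001, -0.0], [-0.0, 0.001, -1.0]]
contact_force: [-0.0, -0.9, 1.1]
grip_width: 0.0852
finger_force: 0.0
```

```bash
python3 - <<'E'
from cell import *
from h import *
c=read_camera("scene");print("plate");blobs(c,(.38,.1),(.7,.37),.085,.12)
c=read_camera("wrist");s=observe();print(s["eef_pos"],s["contact_force"])
blobs(c,(.35,-.25),(.66,0),.018,.06)
E
```

```text
plate
[415. 229.] n 388 top 93.0 circ [450.5 181.5] r 30.8 mid [451.5 181.4] rgb [97. 97. 96.]
[430. 309.] n 385 top 92.7 circ [598.4 299.5] r 26.2 mid [597.9 299.9] rgb [119. 113. 106.]
[ 0.44553375 -0.05293279  0.15084969] [0.38893734 0.02574441 0.74977913]
[436. 218.] n 3290 top 36.5 circ [553.8 -73.7] r 30.5 mid [553.3 -72.9] rgb [ 81.  36. 100.]
[313. 215.] n 1502 top 26.7 circ [444.2 -73. ] r 22.3 mid [444.  -72.4] rgb [111. 103.  97.]
[296. 315.] n 1716 top 27.4 circ [ 426.6 -182.2] r 26.5 mid [ 426.8 -182.1] rgb [81. 80. 77.]
```

Request:
{"method": "send_rows", "body": {"hand": [85,85,85,85,85], "linear": [[-20.1,-1.3,20],[0,0,35],[0,0,30],[0,0,25],[0,0,18]], "dr": [[0,0,0],[0,0,0],[0,0,0],[0,0,0],[0,0,0]]}}

```text
t: 18.55
eef_pos: [0.4435, -0.0727, 0.0206]
tcp_rot: [[-0.002, 1.0, -0.001], [1.0, 0.002, 0.001], [0.001, -0.001, -1.0]]
contact_force: [0.4, -0.7, -0.3]
grip_width: 0.085
finger_force: 0.0
```

Request:
{"method": "send_rows", "body": {"hand": [85,85,85,85,85], "linear": [[0,0,8],[0,0,3.5],[0,0,0],[0,0,0],[0,0,0]], "dr": [[0,0,0],[0,0,0],[0,0,0],[0,0,0],[0,0,0]]}}

```text
t: 18.97
eef_pos: [0.4443, -0.0737, 0.0122]
tcp_rot: [[-0.001, 1.0, 0.002], [1.0, 0.001, -0.001], [-0.001, 0.002, -1.0]]
contact_force: [-0.0, 0.9, 0.1]
grip_width: 0.0849
finger_force: 0.0
```

Request:
{"method": "send_rows", "body": {"hand": [85,85,85], "linear": [[0,0,0],[0,0,0],[0,0,0]], "dr": [[0,0,0],[0,0,0],[0,0,0]]}}

```text
t: 19.22
eef_pos: [0.4439, -0.0738, 0.0119]
tcp_rot: [[-0.001, 1.0, 0.001], [1.0, 0.001, -0.001], [-0.001, 0.001, -1.0]]
contact_force: [-0.1, 0.1, -0.5]
grip_width: 0.085
finger_force: 0.0
```

Request:
{"method": "send_rows", "body": {"hand": [85,38,38,38,38], "linear": [[0.7,0,1],[0,0,0],[0,0,0],[0,0,0],[0,0,0]], "dr": [[0,0,0],[0,0,0],[0,0,0],[0,0,0],[0,0,0]], "newtons": 50}}

```text
t: 19.63
eef_pos: [0.4434, -0.0729, 0.0106]
tcp_rot: [[-0.002, 1.0, -0.0], [1.0, 0.002, -0.0], [-0.0, -0.0, -1.0]]
contact_force: [-0.9, 1.2, 10.2]
grip_width: 0.0417
finger_force: 49.1
```

Request:
{"method": "send_rows", "body": {"hand": [38,38,38,38,38], "linear": [[0,0,0],[0,0,0],[0,0,0],[0,0,0],[0,0,0]], "dr": [[0,0,0],[0,0,0],[0,0,0],[0,0,0],[0,0,0]]}}

```text
t: 20.05
eef_pos: [0.4434, -0.0729, 0.0106]
tcp_rot: [[-0.002, 1.0, -0.0], [1.0, 0.002, -0.0], [-0.0, -0.0, -1.0]]
contact_force: [-1.3, 0.5, 5.3]
grip_width: 0.0416
finger_force: 49.9
```

Request:
{"method": "send_rows", "body": {"hand": [38,38,38,38,38], "linear": [[0,0,-5],[0,0,-10],[0,0,-25],[0,0,-30],[0,0,-30]], "dr": [[0,0,0],[0,0,0],[0,0,0],[0,0,0],[0,0,0]]}}

```text
t: 20.47
eef_pos: [0.4425, -0.0725, 0.1107]
tcp_rot: [[-0.001, 1.0, -0.003], [1.0, 0.001, 0.001], [0.001, -0.003, -1.0]]
contact_force: [0.8, 0.1, -1.7]
grip_width: 0.0415
finger_force: 51.5
```

```bash
python3 - <<'E'
from cell import *
from h import *
c=read_camera("wrist");cv2.imwrite("pics/w5.png",c["pixels"][:,:,::-1])
s=observe();print(s["eef_pos"],s["contact_force"],s["grip_width"],s["finger_force"])
P=cloud(c);e=s["eef_pos"];m=(abs(P[...,0]-e[0])<.021)&(abs(P[...,1]-e[1])<.03)&(P[...,2]>.06)&(P[...,2]<.17);q=P[m]
t=np.percentile(q[:,2],80);k=q[abs(q[:,2]-t)<.004];print(t,np.percentile(k,[2,98],0))
E
```

```text
[ 0.44547542 -0.07352     0.11544962] [ 0.75035239 -0.1361812   0.05732008] 0.04148252512010746 51.584498696029186
0.1263624687469463 [[ 0.42555212 -0.09214509  0.1224943 ]
 [ 0.4639843  -0.0514301   0.12747842]]
```

View pics/w5.png

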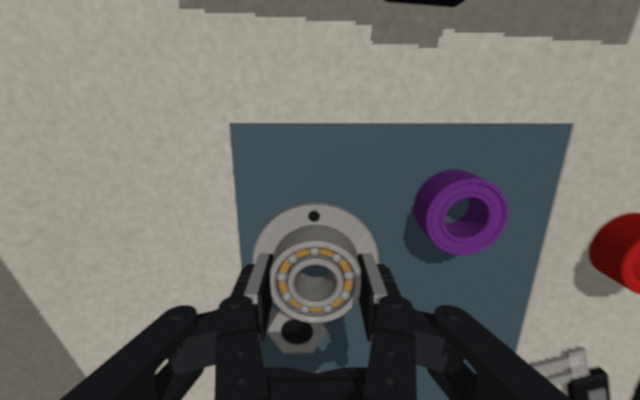

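The flanged bearing is held level at (315,280). Now I carry it to riser_36.

Request:
{"method": "send_rows", "body": {"hand": [38,38,38,38,38], "linear": [[18,2,-9.8],[28,2.2,-9.8],[36,2.2,-9.8],[36,2.2,-9.8],[36,2.2,-9.8]], "dr": [[0,0,0],[0,0,0],[0,0,0],[0,0,0],[0,0,0]]}}

```text
t: 20.93
eef_pos: [0.4534, 0.0825, 0.1595]
tcp_rot: [[0.0, 1.0, -0.001], [1.0, -0.0, 0.0], [0.0, -0.001, -1.0]]
contact_force: [0.8, -0.4, -2.4]
grip_width: 0.042
finger_force: 51.5
```

Request:
{"method": "send_rows", "body": {"hand": [38,38,38,38,38], "linear": [[36,2.2,0],[36,2.2,0],[36,2.2,0],[36,2.2,0],[36,2.2,0]], "dr": [[0,0,0],[0,0,0],[0,0,0],[0,0,0],[0,0,0]]}}

```text
t: 21.35
eef_pos: [0.464, 0.2628, 0.1588]
tcp_rot: [[-0.001, 1.0, -0.001], [1.0, 0.001, -0.0], [-0.0, -0.001, -1.0]]
contact_force: [1.4, -1.2, -2.1]
grip_width: 0.0416
finger_force: 51.6
```

Request:
{"method": "send_rows", "body": {"hand": [38,38,38,38,38], "linear": [[28,2.2,0],[18.8,2,0],[0,0,0],[0,0,0],[0,0,0]], "dr": [[0,0,0],[0,0,0],[0,0,0],[0,0,0],[0,0,0]]}}

```text
t: 21.77
eef_pos: [0.4682, 0.3071, 0.1586]
tcp_rot: [[-0.001, 1.0, -0.002], [1.0, 0.001, -0.001], [-0.001, -0.002, -1.0]]
contact_force: [0.4, 0.7, -2.4]
grip_width: 0.0418
finger_force: 51.5
```

Request:
{"method": "send_rows", "body": {"hand": [38,38,38,38,38], "linear": [[0,0,15],[0,0,20],[0,0,20],[0,0,10],[0,0,5]], "dr": [[0,0,0],[0,0,0],[0,0,0],[0,0,0],[0,0,0]]}}

```text
t: 22.18
eef_pos: [0.468, 0.3062, 0.0876]
tcp_rot: [[0.001, 1.0, -0.004], [1.0, -0.001, -0.002], [-0.002, -0.004, -1.0]]
contact_force: [-0.3, -0.3, -2.8]
grip_width: 0.042
finger_force: 51.5
```

Request:
{"method": "send_rows", "body": {"hand": [38,38,38,38], "linear": [[0,0,0],[0,0,0],[0,0,0],[0,0,0]], "dr": [[0,0,0],[0,0,0],[0,0,0],[0,0,0]]}}

```text
t: 22.52
eef_pos: [0.4699, 0.3082, 0.0903]
tcp_rot: [[-0.001, 1.0, 0.002], [1.0, 0.001, 0.001], [0.001, 0.002, -1.0]]
contact_force: [-0.7, 0.1, -2.9]
grip_width: 0.0419
finger_force: 51.5
```

Request:
{"method": "send_rows", "body": {"hand": [38,38,38,38,38], "linear": [[0,0,7],[0,0,5],[0,0,0],[0,0,0],[0,0,0]], "dr": [[0,0,0],[0,0,0],[0,0,0],[0,0,0],[0,0,0]]}}

```text
t: 22.93
eef_pos: [0.469, 0.3079, 0.077]
tcp_rot: [[-0.001, 1.0, -0.0], [1.0, 0.001, -0.0], [-0.0, -0.0, -1.0]]
contact_force: [-0.5, 0.2, -1.5]
grip_width: 0.0414
finger_force: 51.5
```

Request:
{"method": "send_rows", "body": {"hand": [38,38,38,38,38], "linear": [[0,0,0.7],[0,0,0],[0,0,0],[0,0,0],[0,0,0]], "dr": [[0,0,0],[0,0,0],[0,0,0],[0,0,0],[0,0,0]]}}

```text
t: 23.35
eef_pos: [0.4692, 0.3079, 0.0766]
tcp_rot: [[-0.001, 1.0, 0.0], [1.0, 0.001, 0.0], [0.0, 0.0, -1.0]]
contact_force: [-0.9, -0.6, -2.2]
grip_width: 0.0416
finger_force: 51.5
```

Request:
{"method": "send_rows", "body": {"hand": [38,38,38,38], "linear": [[0,0,0.7],[0,0,0.7],[0,0,0],[0,0,0]], "dr": [[0,0,0],[0,0,0],[0,0,0],[0,0,0]]}}

```text
t: 23.68
eef_pos: [0.4691, 0.3079, 0.075]
tcp_rot: [[-0.001, 1.0, -0.0], [1.0, 0.001, -0.0], [-0.0, -0.0, -1.0]]
contact_force: [-0.1, 0.4, -1.7]
grip_width: 0.0416
finger_force: 51.5
```

Request:
{"method": "send_rows", "body": {"hand": [38,38,38,38], "linear": [[0,0,0.7],[0,0,0],[0,0,0],[0,0,0]], "dr": [[0,0,0],[0,0,0],[0,0,0],[0,0,0]]}}

```text
t: 24.02
eef_pos: [0.4692, 0.308, 0.0747]
tcp_rot: [[-0.001, 1.0, 0.0], [1.0, 0.001, 0.0], [0.0, 0.0, -1.0]]
contact_force: [-0.5, -0.3, 2.6]
grip_width: 0.0415
finger_force: 51.9
```

Touchdown. I release it and go to the bushing.

Request:
{"method": "send_rows", "body": {"hand": [50,65,85,85,85], "linear": [[0,0,0],[0,0,0],[0,0,0],[0,0,0],[0,0,0]], "dr": [[0,0,0],[0,0,0],[0,0,0],[0,0,0],[0,0,0]]}}

```text
t: 24.43
eef_pos: [0.4692, 0.3079, 0.0744]
tcp_rot: [[-0.001, 1.0, 0.0], [1.0, 0.001, 0.0], [0.0, 0.0, -1.0]]
contact_force: [-0.4, 1.0, -0.3]
grip_width: 0.0846
finger_force: 0.0
```

Request:
{"method": "send_rows", "body": {"hand": [85,85,85,85,85], "linear": [[0,0,-6],[0,0,-18],[0,0,-20],[0,0,-20],[0,0,-20]], "dr": [[0,0,0],[0,0,0],[0,0,0],[0,0,0],[0,0,0]]}}

```text
t: 24.85
eef_pos: [0.469, 0.3079, 0.1596]
tcp_rot: [[-0.001, 1.0, -0.0], [1.0, 0.001, -0.0], [-0.0, -0.0, -1.0]]
contact_force: [-0.8, 1.1, -0.3]
grip_width: 0.0855
finger_force: 0.0
```

Request:
{"method": "send_rows", "body": {"hand": [85,85,85,85,85], "linear": [[-38.4,-1.5,0],[-38.4,-1.5,0],[-38.4,-1.5,0],[-38.4,-1.5,0],[-38.4,-1.5,0]], "dr": [[0,0,0],[0,0,0],[0,0,0],[0,0,0],[0,0,0]]}}

```text
t: 25.27
eef_pos: [0.4616, 0.1145, 0.159]
tcp_rot: [[-0.002, 1.0, 0.001], [1.0, 0.002, -0.0], [-0.0, 0.001, -1.0]]
contact_force: [0.7, -0.4, 0.3]
grip_width: 0.0849
finger_force: 0.0
```

Request:
{"method": "send_rows", "body": {"hand": [85,85,85,85,85], "linear": [[-38.4,-1.5,0],[-38.4,-1.5,0],[-38.4,-1.5,0],[-38.4,-1.5,0],[-38.4,-1.5,0]], "dr": [[0,0,0],[0,0,0],[0,0,0],[0,0,0],[0,0,0]]}}

```text
t: 25.68
eef_pos: [0.4543, -0.078, 0.159]
tcp_rot: [[-0.001, 1.0, 0.001], [1.0, 0.001, -0.0], [-0.0, 0.001, -1.0]]
contact_force: [0.5, -0.4, -0.7]
grip_width: 0.0853
finger_force: 0.0
```

Request:
{"method": "send_rows", "body": {"hand": [85,85,85,85,85], "linear": [[-38.4,-1.5,0],[-38.4,-1.5,0],[-38.4,-1.5,0],[-38.4,-1.5,0],[-38.4,-1.5,0]], "dr": [[0,0,0],[0,0,0],[0,0,0],[0,0,0],[0,0,0]]}}

```text
t: 26.1
eef_pos: [0.4468, -0.2701, 0.1589]
tcp_rot: [[-0.001, 1.0, 0.0], [1.0, 0.001, -0.0], [-0.0, 0.0, -1.0]]
contact_force: [1.8, -0.1, 0.2]
grip_width: 0.0849
finger_force: 0.0
```

Request:
{"method": "send_rows", "body": {"hand": [85,85,85,85,85], "linear": [[-38.4,-1.5,0],[-25,-1.5,0],[-13,-1.5,0],[0,0,0],[0,0,0]], "dr": [[0,0,0],[0,0,0],[0,0,0],[0,0,0],[0,0,0]]}}

```text
t: 26.52
eef_pos: [0.4423, -0.3435, 0.1583]
tcp_rot: [[-0.0, 1.0, -0.001], [1.0, 0.0, 0.002], [0.002, -0.001, -1.0]]
contact_force: [-1.0, 0.2, 0.3]
grip_width: 0.0848
finger_force: 0.0
```

```bash
python3 - <<'E'
from cell import *
from h import *
c=read_camera("scene");print("plate");blobs(c,(.38,.1),(.7,.37),.085,.12)
c=read_camera("wrist");s=observe();print(s["eef_pos"],s["contact_force"])
blobs(c,(.35,-.45),(.66,-.2),.014,.06)
E
```

```text
plate
[415. 229.] n 388 top 93.3 circ [450.7 181.7] r 31.0 mid [450.3 181.3] rgb [94. 96. 93.]
[461. 264.] n 245 top 93.2 circ [470.8 306.2] r 22.5 mid [470.8 305.8] rgb [112. 107.  99.]
[430. 309.] n 388 top 92.8 circ [598.7 299.6] r 26.8 mid [598.3 300. ] rgb [115.5 110.  103. ]
[ 0.44241139 -0.34204162  0.15823059] [ 0.48840858  0.56054443 -0.31163521]
[296.  21.] n 468 top 27.5 circ [ 427.  -200.9] r 16.1 mid [ 427.2 -203.1] rgb [141. 139. 136.]
[308. 119.] n 2762 top 22.5 circ [ 435.8 -277.5] r 27.1 mid [ 436.  -277.2] rgb [142. 140. 136.]
[441. 230.] n 1434 top 33.0 circ [ 561.3 -378.6] r 19.1 mid [ 560.8 -378.2] rgb [23. 23. 25.]
[315. 239.] n 1188 top 44.4 circ [ 442.2 -385.2] r 16.3 mid [ 442.4 -384.6] rgb [89. 87. 85.]
```

Request:
{"method": "send_rows", "body": {"hand": [85,85,85,85,85], "linear": [[-26,0,0],[-16.5,0,15],[0,0,30],[0,0,35],[0,0,30]], "dr": [[0,0,0],[0,0,0],[0,0,0],[0,0,0],[0,0,0]]}}

```text
t: 27.03
eef_pos: [0.4431, -0.3848, 0.0475]
tcp_rot: [[-0.003, 1.0, -0.0], [1.0, 0.003, 0.001], [0.001, -0.0, -1.0]]
contact_force: [-0.0, 0.3, -1.4]
grip_width: 0.0848
finger_force: 0.0
```

Request:
{"method": "send_rows", "body": {"hand": [85,85,85,85,85], "linear": [[0,0,20],[0,0,11],[0,0,5],[0,0,0],[0,0,0]], "dr": [[0,0,0],[0,0,0],[0,0,0],[0,0,0],[0,0,0]]}}

```text
t: 27.45
eef_pos: [0.4436, -0.3869, 0.0134]
tcp_rot: [[-0.002, 1.0, 0.001], [1.0, 0.002, -0.001], [-0.001, 0.001, -1.0]]
contact_force: [-0.7, -0.2, 0.7]
grip_width: 0.085
finger_force: 0.0
```

Request:
{"method": "send_rows", "body": {"hand": [85,85,85,85], "linear": [[0,0,0],[0,0,0],[0,0,0],[0,0,0]], "dr": [[0,0,0],[0,0,0],[0,0,0],[0,0,0]], "newtons": 40}}

```text
t: 27.78
eef_pos: [0.4431, -0.3874, 0.0133]
tcp_rot: [[-0.001, 1.0, 0.001], [1.0, 0.001, -0.001], [-0.001, 0.001, -1.0]]
contact_force: [0.4, 0.1, 0.1]
grip_width: 0.0852
finger_force: 0.0
```

Request:
{"method": "send_rows", "body": {"hand": [85,55,40,26,26], "linear": [[2.3,-0.7,0.5],[0,0,0],[0,0,0],[0,0,0],[0,0,0]], "dr": [[0,0,0],[0,0,0],[0,0,0],[0,0,0],[0,0,0]]}}

```text
t: 28.2
eef_pos: [0.4421, -0.3847, 0.0118]
tcp_rot: [[-0.001, 1.0, -0.0], [1.0, 0.001, 0.0], [0.0, -0.0, -1.0]]
contact_force: [-0.0, 0.0, -0.2]
grip_width: 0.0388
finger_force: 0.0
```

Request:
{"method": "send_rows", "body": {"hand": [26,26,26,26,26], "linear": [[0,0,0],[0,0,0],[0,0,0],[0,0,0],[0,0,0]], "dr": [[0,0,0],[0,0,0],[0,0,0],[0,0,0],[0,0,0]]}}

```text
t: 28.62
eef_pos: [0.4421, -0.3848, 0.0121]
tcp_rot: [[-0.001, 1.0, -0.0], [1.0, 0.001, -0.0], [-0.0, -0.0, -1.0]]
contact_force: [-0.2, 0.1, 3.6]
grip_width: 0.0315
finger_force: 39.7
```

Request:
{"method": "send_rows", "body": {"hand": [26,26,26,26,26], "linear": [[0,0,-5],[0,0,-10],[0,0,-25],[0,0,-30],[0,0,-30]], "dr": [[0,0,0],[0,0,0],[0,0,0],[0,0,0],[0,0,0]]}}

```text
t: 29.03
eef_pos: [0.4417, -0.3841, 0.1128]
tcp_rot: [[-0.001, 1.0, -0.001], [1.0, 0.001, 0.001], [0.001, -0.001, -1.0]]
contact_force: [0.5, -0.4, -1.6]
grip_width: 0.0315
finger_force: 39.8
```

```bash
python3 - <<'E'
from cell import *
from h import *
c=read_camera("wrist");cv2.imwrite("pics/w6.png",c["pixels"][:,:,::-1])
s=observe();print(s["eef_pos"],s["contact_force"],s["grip_width"],s["finger_force"])
P=cloud(c);e=s["eef_pos"];m=(abs(P[...,0]-e[0])<.015)&(abs(P[...,1]-e[1])<.025)&(P[...,2]>.06)&(P[...,2]<.18);q=P[m]
t=np.percentile(q[:,2],90);k=q[abs(q[:,2]-t)<.004];print(t,np.percentile(k,[2,98],0))
E
```

```text
[ 0.44450227 -0.38722201  0.1191694 ] [ 1.09972357 -0.62533254  3.29595248] 0.031557483666810104 39.84781254082918
0.1453936573750586 [[ 0.42996854 -0.39874553  0.14171143]
 [ 0.45811605 -0.36911821  0.1466784 ]]
```

View pics/w6.png

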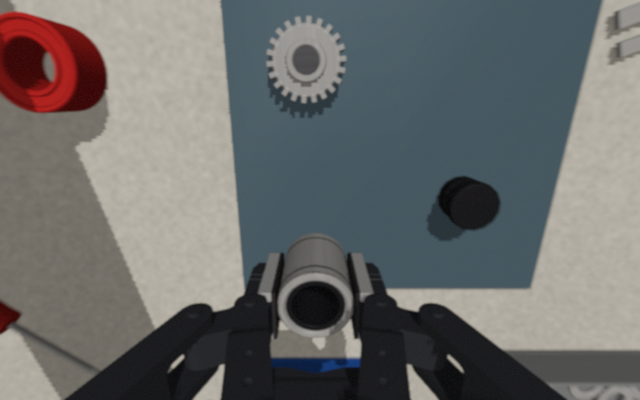

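The bushing is held upright at (316,300). Now I carry it to riser_18.

Request:
{"method": "send_rows", "body": {"hand": [26,26,26,26,26], "linear": [[18,4.7,-8],[28,7.4,-8],[36,9.5,-8],[36,9.5,-8],[36,9.5,-8]], "dr": [[0,0,0],[0,0,0],[0,0,0],[0,0,0],[0,0,0]]}}

```text
t: 29.5
eef_pos: [0.4826, -0.2293, 0.1528]
tcp_rot: [[0.0, 1.0, 0.001], [1.0, -0.0, -0.0], [-0.0, 0.001, -1.0]]
contact_force: [0.7, 1.1, -0.6]
grip_width: 0.0315
finger_force: 39.8
```

Request:
{"method": "send_rows", "body": {"hand": [26,26,26,26,26], "linear": [[36,9.5,0],[36,9.5,0],[36,9.5,0],[36,9.5,0],[36,9.5,0]], "dr": [[0,0,0],[0,0,0],[0,0,0],[0,0,0],[0,0,0]]}}

```text
t: 29.92
eef_pos: [0.5301, -0.0488, 0.1525]
tcp_rot: [[-0.001, 1.0, 0.001], [1.0, 0.001, -0.0], [-0.0, 0.001, -1.0]]
contact_force: [0.3, -0.6, -1.4]
grip_width: 0.0313
finger_force: 39.8
```

Request:
{"method": "send_rows", "body": {"hand": [26,26,26,26,26], "linear": [[36,9.5,0],[36,9.5,0],[36,9.5,0],[36,9.5,0],[36,9.5,0]], "dr": [[0,0,0],[0,0,0],[0,0,0],[0,0,0],[0,0,0]]}}

```text
t: 30.33
eef_pos: [0.5773, 0.1314, 0.1524]
tcp_rot: [[-0.001, 1.0, 0.0], [1.0, 0.001, 0.0], [0.0, 0.0, -1.0]]
contact_force: [1.1, -0.4, -2.3]
grip_width: 0.0316
finger_force: 39.8
```

Request:
{"method": "send_rows", "body": {"hand": [26,26,26,26,26], "linear": [[28,7.4,0],[15.5,4,0],[0,0,0],[0,0,0],[0,0,0]], "dr": [[0,0,0],[0,0,0],[0,0,0],[0,0,0],[0,0,0]]}}

```text
t: 30.75
eef_pos: [0.588, 0.1723, 0.1519]
tcp_rot: [[-0.001, 1.0, -0.001], [1.0, 0.001, -0.001], [-0.001, -0.001, -1.0]]
contact_force: [-0.5, 0.9, -0.7]
grip_width: 0.0311
finger_force: 39.8
```

Request:
{"method": "send_rows", "body": {"hand": [26,26,26,26,26], "linear": [[0,0,15],[0,0,22],[0,0,22],[0,0,12],[0,0,5]], "dr": [[0,0,0],[0,0,0],[0,0,0],[0,0,0],[0,0,0]]}}

```text
t: 31.17
eef_pos: [0.5869, 0.1714, 0.0739]
tcp_rot: [[0.001, 1.0, -0.005], [1.0, -0.001, -0.001], [-0.001, -0.005, -1.0]]
contact_force: [-0.6, 0.8, -1.2]
grip_width: 0.0313
finger_force: 39.8
```

Request:
{"method": "send_rows", "body": {"hand": [26,26,26,26], "linear": [[0,0,0],[0,0,0],[0,0,0],[0,0,0]], "dr": [[0,0,0],[0,0,0],[0,0,0],[0,0,0]]}}

```text
t: 31.5
eef_pos: [0.5895, 0.173, 0.0772]
tcp_rot: [[-0.001, 1.0, 0.003], [1.0, 0.001, 0.0], [0.0, 0.003, -1.0]]
contact_force: [-0.5, 1.0, -1.6]
grip_width: 0.0313
finger_force: 39.8
```

Request:
{"method": "send_rows", "body": {"hand": [26,26,26,26,26], "linear": [[0,0,8],[0,0,5],[0,0,3],[0,0,0],[0,0,0]], "dr": [[0,0,0],[0,0,0],[0,0,0],[0,0,0],[0,0,0]]}}

```text
t: 31.92
eef_pos: [0.5882, 0.173, 0.0594]
tcp_rot: [[-0.001, 1.0, -0.001], [1.0, 0.001, -0.0], [-0.0, -0.001, -1.0]]
contact_force: [0.1, 0.1, -1.1]
grip_width: 0.0314
finger_force: 39.8
```

Request:
{"method": "send_rows", "body": {"hand": [26,26,26,26], "linear": [[0,0,0],[0,0,0],[0,0,0],[0,0,0]], "dr": [[0,0,0],[0,0,0],[0,0,0],[0,0,0]]}}

```text
t: 32.25
eef_pos: [0.5887, 0.173, 0.0601]
tcp_rot: [[-0.001, 1.0, 0.0], [1.0, 0.001, 0.0], [0.0, 0.0, -1.0]]
contact_force: [-0.1, 0.3, -1.9]
grip_width: 0.0312
finger_force: 39.8
```

Request:
{"method": "send_rows", "body": {"hand": [26,26,26,26], "linear": [[0,0,0.8],[0,0,0.8],[0,0,0],[0,0,0]], "dr": [[0,0,0],[0,0,0],[0,0,0],[0,0,0]]}}

```text
t: 32.58
eef_pos: [0.5885, 0.1729, 0.0582]
tcp_rot: [[-0.001, 1.0, -0.0], [1.0, 0.001, -0.0], [-0.0, -0.0, -1.0]]
contact_force: [0.3, -0.5, -1.1]
grip_width: 0.0312
finger_force: 39.8
```

Request:
{"method": "send_rows", "body": {"hand": [26,26,26,26], "linear": [[0,0,0.6],[0,0,0],[0,0,0],[0,0,0]], "dr": [[0,0,0],[0,0,0],[0,0,0],[0,0,0]]}}

```text
t: 32.92
eef_pos: [0.5886, 0.1729, 0.0581]
tcp_rot: [[-0.001, 1.0, 0.0], [1.0, 0.001, 0.0], [0.0, 0.0, -1.0]]
contact_force: [-1.0, -0.4, 2.7]
grip_width: 0.0312
finger_force: 40.1
```

Touchdown. I release it, lift straight up, back off, and check.

Request:
{"method": "send_rows", "body": {"hand": [40,60,85,85,85], "linear": [[0,0,0],[0,0,0],[0,0,0],[0,0,0],[0,0,0]], "dr": [[0,0,0],[0,0,0],[0,0,0],[0,0,0],[0,0,0]]}}

```text
t: 33.33
eef_pos: [0.5886, 0.173, 0.0576]
tcp_rot: [[-0.001, 1.0, -0.0], [1.0, 0.001, 0.0], [0.0, -0.0, -1.0]]
contact_force: [0.1, 0.2, 0.5]
grip_width: 0.0842
finger_force: 0.0
```

Request:
{"method": "send_rows", "body": {"hand": [85,85,85,85,85], "linear": [[0,0,-6],[0,0,-25],[0,0,-35],[0,0,-35],[0,0,-35]], "dr": [[0,0,0],[0,0,0],[0,0,0],[0,0,0],[0,0,0]]}}

```text
t: 33.75
eef_pos: [0.5882, 0.1729, 0.1953]
tcp_rot: [[-0.001, 1.0, -0.001], [1.0, 0.001, -0.0], [-0.0, -0.001, -1.0]]
contact_force: [1.9, -0.0, -0.1]
grip_width: 0.085
finger_force: 0.0
```

Request:
{"method": "send_rows", "body": {"hand": [85,85,85,85,85], "linear": [[-30,0,0],[-30,0,0],[-15,0,0],[0,0,0],[0,0,0]], "dr": [[0,0,0],[0,0,0],[0,0,0],[0,0,0],[0,0,0]]}}

```text
t: 34.17
eef_pos: [0.5887, 0.0974, 0.1942]
tcp_rot: [[0.001, 1.0, 0.0], [1.0, -0.001, 0.001], [0.001, 0.0, -1.0]]
contact_force: [0.2, -0.2, 0.2]
grip_width: 0.0852
finger_force: 0.0
```

```bash
python3 - <<'E'
from cell import *
from h import *
c=read_camera("wrist");cv2.imwrite("pics/w7.png",c["pixels"][:,:,::-1])
s=observe();print(s["t"],s["eef_pos"],s["contact_force"])
blobs(c,(.38,.1),(.7,.37),.084,.12)
c=read_camera("scene");blobs(c,(.38,.1),(.7,.37),.086,.12);blobs(c,(.38,-.42),(.63,-.05),.012,.06)
E
```

```text
34.2167 [0.5886021  0.09816946 0.19394837] [-0.97201627  0.41575172 -0.77455196]
[128.  91.] n 4346 top 90.9 circ [450.  183.2] r 30.7 mid [450.8 183.2] rgb [69.5 68.  66. ]
[315. 108.] n 930 top 90.9 circ [589.4 172.2] r 16.0 mid [589.5 172.3] rgb [90. 88. 85.]
[415. 229.] n 381 top 93.2 circ [450.6 181.3] r 30.6 mid [451.2 181.6] rgb [100. 101.  99.]
[461. 264.] n 245 top 92.4 circ [470.3 307.6] r 23.4 mid [471.2 306. ] rgb [120. 114. 106.]
[378. 273.] n 117 top 93.1 circ [590.3 170.8] r 16.8 mid [590.7 171. ] rgb [100. 102. 100.]
[430. 309.] n 367 top 92.8 circ [598.6 300.5] r 26.4 mid [598.4 300. ] rgb [124. 118. 111.]
[263. 153.] n 268 top 23.9 circ [ 438.7 -278.1] r 28.6 mid [ 438.6 -278.1] rgb [78.5 79.  78. ]
[203. 165.] n 192 top 36.0 circ [ 564.4 -380. ] r 20.4 mid [ 563.  -378.1] rgb [31. 32. 33.]
[294. 166.] n 281 top 29.9 circ [ 429.  -183.6] r 27.2 mid [ 427.9 -184. ] rgb [107. 107. 107.]
[297. 219.] n 425 top 39.0 circ [554.7 -74.6] r 30.7 mid [555.  -76.3] rgb [54. 32. 72.]
```

View pics/w7.png

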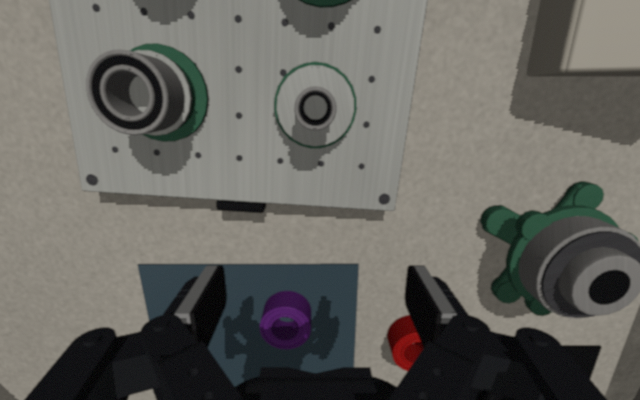

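The wheel bearing at (140,92) and the bushing at (315,107) stand upright and centred. All four tops read the same height, and the gear and nut have not moved. Handing in.

```bash
python3 -c "
from cell import *
print(job_done())"
```

```text
the job is handed in; nothing more can be done
None
```

I placed all four bearings on their matching risers, upright and centred to within a few millimetres by the cameras, left the gear and hex nut where they lay, and handed the job in at about 34 s; no verdict was shown.

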